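# Back off the ratchet stop of a jar rail

## Task

Open up the jar rail: press the release plate on top of the sliding stop down and, keeping it pressed, push the stop back along its toothed bar, away from the two jars, until it is fully home against the low block at the far end of the board; then let go. Only press and push: leave both jars standing where they are in the rail, do not lift anything, and do not disturb the things round it.

Things in the scene. Friction and masses are not known exactly. Their poses are not given: they have to be found in the camera images.
- jar_rail: Fixed jar rail: light wooden board 110 (x) x 360 (y) x 10 mm, turned up to 0.3 rad. Origin: centre of its underside, z up. End plate 80 mm high at +y, low end block (top 42 mm up, inner face y = -165 mm) at -y, steel toothed bar (pitch 12 mm, top 42 mm up) along its +x edge. Two jars stand at the +y end; the black stop on their -y side is to be pushed along the board's -y.
- jaw (a joint): Place (m) of the black sliding stop along the bar: grows along the board's -y away from the jars; 0.145 = fully home on the end block (hard stop). Starts at 0 to 0.035. Friction 2.5 N plus damping 8 N s/m. With the release up it locks against moving back after at most 12 mm; towards the jars it clicks along. It is 80 mm across the bar, 87 mm along it; jaw plate on the jar side, 87 mm high.
- release (a joint): How far (m) the release plate is pressed: 0 up, 0.012 fully down (hard stop). At rest 0 to 0.006 (lower when the pawl rests under a tooth). The ratchet is free beyond 0.006; a spring pushes up with 3 N at the top, 6 N fully down, so it rises when let go and must be kept down while the stop is pushed.
- release_top (a point): Centre of the top of the grey grooved release plate, 66 mm across the bar by 58 mm along it, between the stop's jaw plate and push wall (63 mm apart), open to both sides across the bar. Moves with it: 72 mm above the worktop when up, 60 mm fully down. Axes as jar_rail.
- push_wall (a point): Middle of the top edge of the push wall's inner face, which a fingertip on the release plate pushes against: 31.5 mm from release_top along the board's -y, 95 mm above the worktop (35 mm above the plate when that is down). The wall is 80 mm across the bar, 12 mm thick, the rear of the stop. Moves with the stop. Axes as jar_rail.
- jar_black_cap: Loose glass spice jar with a black cap, 41 mm across, 105 mm high, standing on the board near the end plate. Origin at the centre of its underside. To be left alone.
- jar_yellow_cap: Loose glass spice jar with a yellow cap, 45 mm across, 100 mm high, standing on the board; the jar row's order varies. Origin at the centre of its underside. To be left alone.
- garlic: Loose garlic bulb, 54 mm across, 53 mm high, on the worktop left of the rail. Origin at its underside. Leave alone.
- shaker: Loose glass shaker, 44 mm across, 90 mm high, on the worktop right of the rail. Origin at its underside. Leave alone.
- tin: Loose tin can, 76 mm across, 58 mm high, behind the rail. Origin at its underside. Leave alone.
- mug: Loose mug, 92 x 127 mm with its handle, 95 mm high, behind the rail. Origin at its underside. Leave alone.

How it is judged:
By the outcome, as a careful person would: the job done as asked, in the order asked, and still so for the second after the job is handed in, with the robot touching nothing.
It also fails if it takes over 38 s, if anything falls off the work surface, if the arm or the gripper's body presses on something with over 40 N, if the wrist force passes 120 N, or if a joint passes its speed limit or range.

## Robot

A 6-joint arm with a two-finger parallel gripper is mounted at the origin on a cart in front of the work surface, level with it; the furniture and walls round the work are solid. World frame = base frame: x ahead of the robot, y to its left, z up, the work surface at z = 0. Lengths are in m, angles in degrees, forces in N, time in s.
With the tool pointing down it reaches from about 0.35 to 0.95 m from the base axis. Payload 17.4 kg.
Tool frame: the origin (TCP) lies at the very end of the fingers, on their centre line; the grasp point (between the pads) lies 19 mm behind it; z points along the fingers, y is the line along which they close (so a half turn about z gives the same grasp; the last joint's range is limited). The gripper opens to 93 mm and grips with 3 to 60 N. Pads are 15 mm wide; open, the fingers measure 128 mm over their backs; the gripper's body (75 mm by 188 mm) begins 65 mm behind the grasp point.
Start: joints at [-68.342, 6.646, 82.598, -0, 90.757, -2.166], TCP at [0.273, -0.617, 0.219] pointing down, gripper open.
Joint ranges: [-162.19, 162.19], [-47.58, 125.68], [4.15, 143.07], [-65.23, 245.23], [0.69, 171.88], [-170.13, 170.13]. Speed limits (degrees/s): [108.29, 108.29, 127.2, 180, 180, 180].

## Interface

Orientations are given as a 3x3 rotation matrix whose columns are the frame's x, y, z axes.
In Python, from plant import monitor, optics, hand_in gives the robot as it stands.
- The arm moves only by the tool arm_command, never from a script. Its argument "moves" is a list of rows, each an object with "hand": the opening, from 0 (shut) to 1 (fully open); "offset": the shift along the tool's x, y, z in mm, a list of three; "dr": the turn, a rotation vector about the tool's x, y, z in rad, a list of three. A call has 1 to 8 rows; each row is the pose to reach, as a shift and turn from the pose commanded when the call began, along the tool's axes at that moment; what a row does not reach only later rows make up. A row lasts 1/12 s, in which the tool goes at most 41.7 mm and 7.16 degrees, less where a joint would pass 70% of its speed; a pose out of reach is approached as far as the arm can. A call with a gripper value outside its range is refused whole. The fingers move at their own pace and stop on an object; the grip force is fixed at half the most. Time passes only in rows, so rows that repeat a pose let the fingers close. It gives the time, the measured TCP pose, the force, the opening and the grip force at its end, in the units of the state.
- monitor.sense(): the state, without advancing time (a new reading comes with each control period).
- optics.snapshot(name): name is "scene" or "top" or "wrist"; returns a dict with "color" (480x640x3 uint8, red, green, blue), "fov_y" (degrees; the focal length in pixels is half the picture's height over the tangent of half this angle, whatever the lens; pixels are square), "cx", "cy" (the principal point, pixels), "cam_to_world" (4x4, takes a point from camera to world coordinates); the wrist camera has in their place "tool_from_camera" (4x4, takes a point from camera to tool coordinates, whose origin is the TCP and whose axes are the flange's). Camera axes: x right, y up, looking along -z (the intrinsics and any distortion apply to the point x, -y, -z); pixel columns grow to the right and rows downward; lengths in m; the calibration is good to about 2 mm. A picture is of the moment at which its call begins: read the wrist's pose just before it. There is no depth.
- hand_in(): hands the job in; it is judged then, once.
The state is a dict: "t": time; "joint_positions": joint angles; "joint_vel": joint speeds; "joint_efforts": joint torques, N m; "tool_pos": TCP position; "tcp_rot": TCP orientation; "force": force on the tool from outside, world axes, zero at the start; "moment": the same for the moment, N m; "gripper_width": opening from 0.0 (shut) to 1.0 (fully open); "gripper_force": force on a finger pad.
Only numpy, scipy, OpenCV 4.12 (cv2) and the standard library are available. Lean on these libraries where they do the work, as an engineer would, in place of code of your own. Each camera call takes 0.05 s, during which the arm holds its last target. There are 200 camera calls.

## Working session

There is one attempt and no reset: what is moved stays moved. The work goes in short steps, Python scripts to look and compute and a tool call to move; the robot and the scene stay as the last step left them, time stands still between calls to the robot, and variables do not carry over. Pictures are saved under pics/ and viewed, at most 10 in all, crops included, and the job is handed in when it is done.

Besides the shell and the picture viewer there is one more tool, called after "Emit:" as name([rows], argument=value, ...), one row to a line, values as JSON. arm_command: Moves the arm, as the interface text tells. Its arguments: {"type":"object","properties":{"moves":{"type":"array","items":{"type":"object","properties":{"hand":{"type":"number"},"offset":{"type":"array","items":{"type":"number"}},"dr":{"type":"array","items":{"type":"number"}}}}}},"required":["moves"]}

```bash
mkdir -p pics; python3 - <<'E'
from plant import monitor, optics
import cv2, numpy as np, pickle
s=monitor.sense(); print(s['t'],s['tool_pos'],np.round(s['tcp_rot'],3),s['force'],s['gripper_width'])
for n in ['scene','top']:
    p=optics.snapshot(n); pickle.dump(p,open(n+'.pkl','wb'))
    cv2.imwrite(f'pics/{n}1.png',p['color'][:,:,::-1]); print(n,{k:v for k,v in p.items() if k!='color'})
E
```

```text
0.0 [ 0.27256354 -0.61730405  0.21791093] [[ 0.915  0.404 -0.   ]
 [ 0.404 -0.915  0.001]
 [ 0.    -0.001 -1.   ]] [ 0.85107204 -0.30644927 -0.11538612] 1.002129953407969
scene {'fov_y': 46.87681874633978, 'cx': 323.5703027343367, 'cy': 246.60181721692044, 'cam_to_world': array([[-0.53391632,  0.49976076, -0.68203559, -0.08114849],
       [-0.84552417, -0.3110706 ,  0.43396309,  0.42101861],
       [ 0.00471651,  0.80837755,  0.58864547,  0.67980554],
       [ 0.        ,  0.        ,  0.        ,  1.        ]])}
top {'fov_y': 48.815685701089414, 'cx': 322.05358792725457, 'cy': 250.00397191581115, 'cam_to_world': array([[-0.0163754 ,  0.98318663, -0.1818678 ,  0.39344261],
       [-0.99970414, -0.01937146, -0.01470956, -0.0022293 ],
       [-0.01798529,  0.18157312,  0.98321296,  1.10292193],
       [ 0.        ,  0.        ,  0.        ,  1.        ]])}
```

View pics/scene1.png

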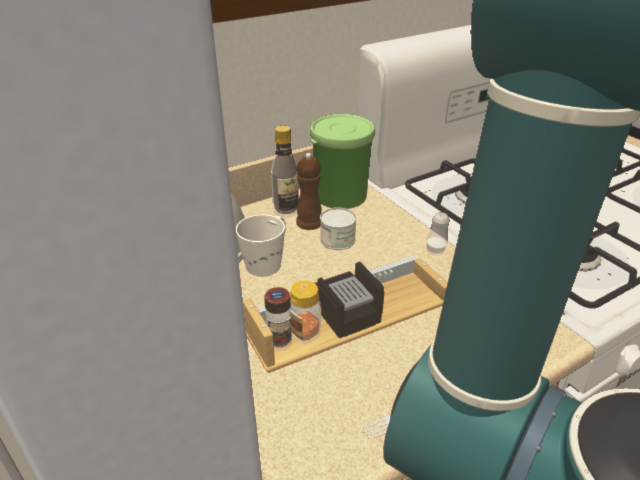

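View pics/top1.png

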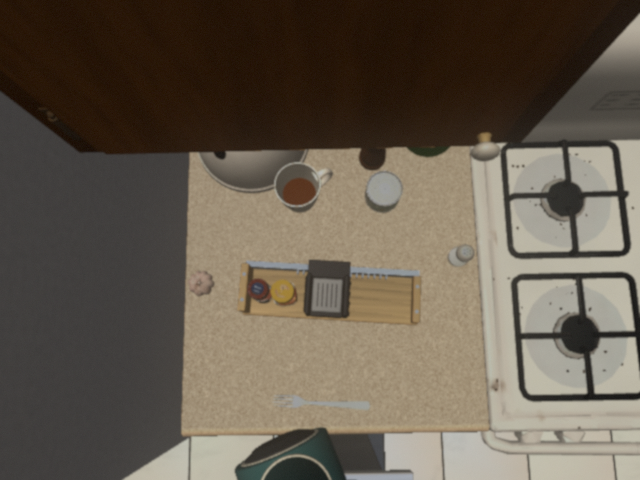

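The scene view shows the rail with the jars to the left, black stop at about (350,300). In the top view the stop's grey plate is at about (326,294), the end block at (416,300), the end plate at (244,287) and the bar along the far edge, rows 265–273. I'll measure the plate and the board's direction.

```bash
cat > h.py <<'E'
import numpy as np
def ray(p,uv,z):
    f=240/np.tan(np.radians(p['fov_y']/2)); d=np.array([(uv[0]-p['cx'])/f,-(uv[1]-p['cy'])/f,-1.])
    M=p['cam_to_world']; w=M[:3,:3]@d; o=M[:3,3]; return o+w*(z-o[2])/w[2]
E
python3 - <<'E'
import pickle,cv2,numpy as np
from h import ray
p=pickle.load(open('top.pkl','rb')); im=p['color']
c=im[245:340,225:435]; cv2.imwrite('pics/topc.png',cv2.resize(c[:,:,::-1],None,fx=3.8,fy=3.8,interpolation=cv2.INTER_CUBIC))
hsv=cv2.cvtColor(im,cv2.COLOR_RGB2HSV)
m=np.zeros(im.shape[:2],np.uint8); m[272:316,309:345]=1
g=((hsv[:,:,2]>85)&(hsv[:,:,1]<70)&(m>0)).astype(np.uint8)
g=cv2.morphologyEx(g,cv2.MORPH_CLOSE,np.ones((5,5)))
n,l,st,ce=cv2.connectedComponentsWithStats(g); k=1+st[1:,4].argmax(); print(st[k],ce[k])
for z in (.066,.072): print(ray(p,ce[k],z))
pts=cv2.findNonZero((l==k).astype(np.uint8)); r=cv2.minAreaRect(pts); print(r)
print([ray(p,b,.07).round(3) for b in cv2.boxPoints(r)])
E
```

```text
[311 278  32  35 991] [326.39051463 294.90716448]
[0.49545469 0.00623874 0.066     ]
[0.49486442 0.00618974 0.072     ]
((326.4358825683594, 294.96240234375), (29.46791648864746, 33.79165267944336), 3.814074993133545)
[array([0.465, 0.037, 0.07 ]), array([0.531, 0.032, 0.07 ]), array([ 0.526, -0.026,  0.07 ]), array([ 0.46, -0.02,  0.07])]
```

View pics/topc.png

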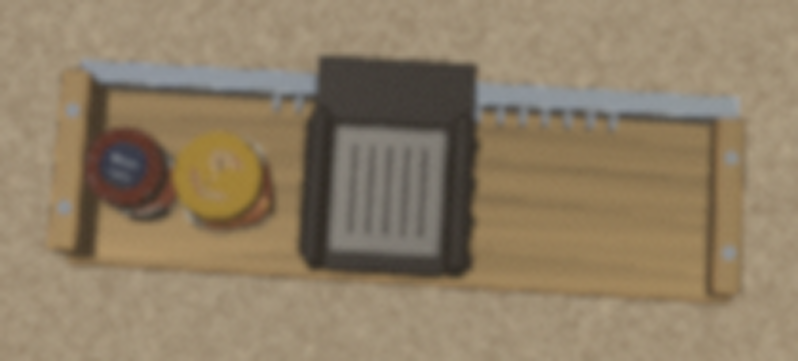

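The crop confirms the plate (58×66 mm measured, as given), with wall and jaw plate on either side. Bar, front edge and end block are clear. Next come the board's frame and the moves.

```bash
python3 - <<'E'
import pickle,numpy as np
from h import ray
from plant import monitor
p=pickle.load(open('top.pkl','rb'))
q=lambda u,v,z: ray(p,(225+(u+.5)/3.8-.5,245+(v+.5)/3.8-.5),z)
ang=[]
for a,b,z in (((95,63),(740,97),.042),((75,257),(705,297),.010)):
    d=q(*b,z)-q(*a,z); ang.append(np.arctan2(d[0],-d[1])); print(d,np.degrees(ang[-1]))
A=np.mean(ang); back=np.array([np.sin(A),-np.cos(A)]); print('yaw deg',np.degrees(A),back)
T=np.array([.495,.006])
for u,v in((713,120),(711,290)): print('block inner top', q(u,v,.042), (q(u,v,.042)[:2]-T)@back)
print('wall inner top', (q(447,190,.095)[:2]-T)@back, 'jaw inner',(q(327,190,.087)[:2]-T)@back,'block outer',(q(738,200,.042)[:2]-T)@back,'endplate outer',(q(57,160,.08)[:2]-T)@back)
s=monitor.sense(); R=s['tcp_rot']; P=s['tool_pos']
ty=np.array([back[0],back[1],0]); tz=np.array([0,0,-1.]); D=np.c_[np.cross(ty,tz),ty,tz]
from scipy.spatial.transform import Rotation as Ro
print('dr',Ro.from_matrix(R.T@D).as_rotvec())
for z in(.2,.13): print('off',R.T@(np.array([*T,z])-P)*1000)
E
```

```text
[-0.02494141 -0.34374013  0.        ] -4.150046289246259
[-0.02738176 -0.33992266  0.        ] -4.605397250550686
yaw deg -4.377721769898472 [-0.07633134 -0.99708251]
block inner top [ 0.53239764 -0.16728806  0.042     ] 0.16992788059945535
block inner top [ 0.44300098 -0.16201802  0.042     ] 0.17149698255780318
wall inner top 0.030372347313877023 jaw inner -0.030150166788342585 block outer 0.18426631764661072 endplate outer -0.1696824755356764
dr [-1.00098141e-03  2.12587265e-04  4.92225017e-01]
off [ 455.23378532 -480.34151154   18.48947616]
off [ 455.23117335 -480.27064913   88.48944024]
```

Emit:
arm_command([
  {"hand": 0,"offset": [455,-480,18],"dr": [0,0,0.492]},
  {"hand": 0,"offset": [455,-480,18],"dr": [0,0,0.492]},
  {"hand": 0,"offset": [455,-480,18],"dr": [0,0,0.492]},
  {"hand": 0,"offset": [455,-480,18],"dr": [0,0,0.492]},
  {"hand": 0,"offset": [455,-480,18],"dr": [0,0,0.492]},
  {"hand": 0,"offset": [455,-480,18],"dr": [0,0,0.492]},
  {"hand": 0,"offset": [455,-480,18],"dr": [0,0,0.492]},
  {"hand": 0,"offset": [455,-480,18],"dr": [0,0,0.492]},
])

```text
t: 0.77
tool_pos: [0.3847, -0.3017, 0.2093]
tcp_rot: [[0.997, -0.077, -0.0], [-0.077, -0.997, 0.0], [-0.0, -0.0, -1.0]]
force: [1.1, 0.1, 0.3]
gripper_width: 0.476
gripper_force: 0.0
```

```bash
cat > go.py <<'E'
import numpy as np,sys
from plant import monitor
from scipy.spatial.transform import Rotation as Ro
s=monitor.sense(); R=s['tcp_rot']; P=s['tool_pos']
A=np.radians(-4.38); ty=np.array([np.sin(A),-np.cos(A),0]); tz=np.array([0,0,-1.]); D=np.c_[np.cross(ty,tz),ty,tz]
t=np.array([float(v) for v in sys.argv[1:4]])
print(s['t'],P.round(4),'F',np.round(s['force'],1),'w',s['gripper_width'],'off',(R.T@(t-P)*1000).round(1),'dr',Ro.from_matrix(R.T@D).as_rotvec().round(3))
E
python3 go.py .495 .006 .2
```

```text
0.7667 [ 0.3847 -0.3017  0.2093] F [1.1 0.1 0.3] w 0.4764927109351388 off [  86.5 -315.3    9.3] dr [-0.  0. -0.]
```

Emit:
arm_command([
  {"hand": 0,"offset": [86,-315,9]},
  {"hand": 0,"offset": [86,-315,9]},
  {"hand": 0,"offset": [86,-315,9]},
  {"hand": 0,"offset": [86,-315,9]},
  {"hand": 0,"offset": [86,-315,9]},
  {"hand": 0,"offset": [86,-315,9]},
  {"hand": 0,"offset": [86,-315,9]},
  {"hand": 0,"offset": [86,-315,9]},
])

```text
$.moves[0]: bad value
```

Emit:
arm_command([
  {"hand": 0,"offset": [0,0,0]},
  {"hand": 0,"offset": [0,0,0]},
  {"hand": 0,"offset": [0,0,0]},
])

```text
$.moves[0]: bad value
```

```bash
python3 go.py .495 .006 .13; python3 - <<'E'
from plant import optics
import cv2
for n in('wrist','top'):
    p=optics.snapshot(n); cv2.imwrite(f'pics/{n}2.png',p['color'][:,:,::-1])
E
```

```text
0.7667 [ 0.3847 -0.3017  0.2093] F [1.1 0.1 0.3] w 0.4764927109351388 off [  86.5 -315.3   79.3] dr [-0.  0. -0.]
```

View pics/wrist2.png

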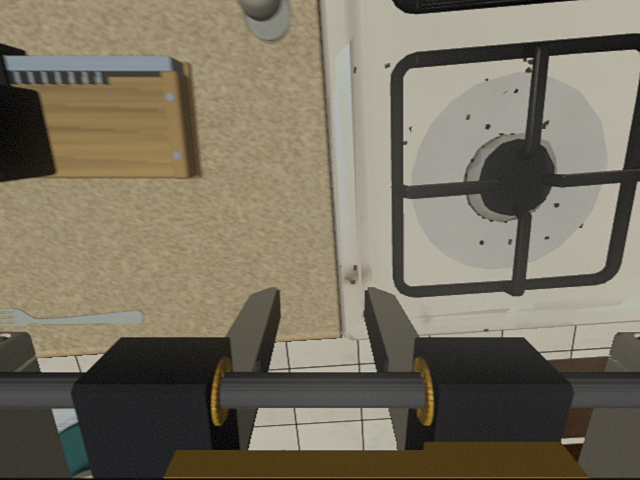

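All fields are required in each row. The wrist picture shows the rail still ahead of the tool, to the left at about (95,120), with the fingers half shut.

Emit:
arm_command([
  {"hand": 0,"offset": [86,-315,9],"dr": [0,0,0]},
  {"hand": 0,"offset": [86,-315,9],"dr": [0,0,0]},
  {"hand": 0,"offset": [86,-315,9],"dr": [0,0,0]},
  {"hand": 0,"offset": [86,-315,9],"dr": [0,0,0]},
  {"hand": 0,"offset": [86,-315,9],"dr": [0,0,0]},
  {"hand": 0,"offset": [86,-315,9],"dr": [0,0,0]},
  {"hand": 0,"offset": [86,-315,9],"dr": [0,0,0]},
  {"hand": 0,"offset": [86,-315,9],"dr": [0,0,0]},
])

```text
t: 1.53
tool_pos: [0.4948, 0.006, 0.2004]
tcp_rot: [[0.997, -0.076, 0.0], [-0.076, -0.997, 0.0], [0.0, -0.0, -1.0]]
force: [1.8, -1.1, -1.1]
gripper_width: 0.005
gripper_force: 0.0
```

Emit:
arm_command([
  {"hand": 0,"offset": [0,0,0],"dr": [0,0,0]},
  {"hand": 0,"offset": [0,0,0],"dr": [0,0,0]},
  {"hand": 0,"offset": [0,0,0],"dr": [0,0,0]},
])

```text
t: 1.78
tool_pos: [0.4943, 0.0033, 0.2003]
tcp_rot: [[0.997, -0.076, -0.001], [-0.076, -0.997, -0.0], [-0.001, 0.0, -1.0]]
force: [-0.8, -0.1, -0.1]
gripper_width: 0.008
gripper_force: 0.0
```

```bash
python3 go.py .495 .006 .13; python3 - <<'E'
from plant import optics
import cv2
for n in('wrist',):
    p=optics.snapshot(n); cv2.imwrite(f'pics/{n}3.png',p['color'][:,:,::-1])
E
```

```text
1.7833 [0.4943 0.0033 0.2003] F [-0.8 -0.1 -0.1] w 0.007939858461778223 off [ 0.5 -2.7 70.3] dr [0.    0.001 0.001]
```

View pics/wrist3.png

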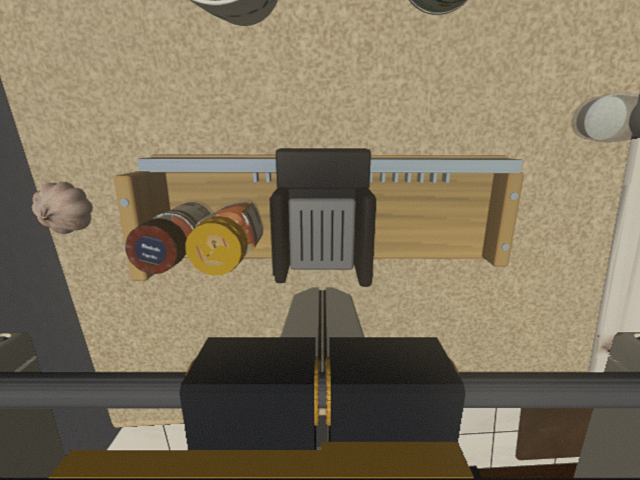

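The fingers are shut and centred on the plate (both at about column 322), with the walls at columns 280 and 365 and square to the tool. I'll go down.

Emit:
arm_command([
  {"hand": 0,"offset": [0,-2,30],"dr": [0,0,0]},
  {"hand": 0,"offset": [0,-2,60],"dr": [0,0,0]},
  {"hand": 0,"offset": [0,-2,85],"dr": [0,0,0]},
  {"hand": 0,"offset": [0,-2,105],"dr": [0,0,0]},
  {"hand": 0,"offset": [0,-2,118],"dr": [0,0,0]},
  {"hand": 0,"offset": [0,-2,120],"dr": [0,0,0]},
  {"hand": 0,"offset": [0,-2,120],"dr": [0,0,0]},
  {"hand": 0,"offset": [0,-2,120],"dr": [0,0,0]},
])

```text
t: 2.5
tool_pos: [0.4951, 0.0054, 0.0819]
tcp_rot: [[0.997, -0.077, 0.002], [-0.077, -0.997, -0.0], [0.002, -0.0, -1.0]]
force: [-0.4, 0.0, 0.7]
gripper_width: 0.005
gripper_force: 0.0
```

Emit:
arm_command([
  {"hand": 0,"offset": [0,0,4],"dr": [0,0,0]},
  {"hand": 0,"offset": [0,0,8],"dr": [0,0,0]},
  {"hand": 0,"offset": [0,0,11],"dr": [0,0,0]},
  {"hand": 0,"offset": [0,0,14],"dr": [0,0,0]},
  {"hand": 0,"offset": [0,0,17],"dr": [0,0,0]},
  {"hand": 0,"offset": [0,0,19],"dr": [0,0,0]},
  {"hand": 0,"offset": [0,0,19],"dr": [0,0,0]},
  {"hand": 0,"offset": [0,0,19],"dr": [0,0,0]},
])

```text
t: 3.17
tool_pos: [0.4949, 0.0059, 0.0618]
tcp_rot: [[0.997, -0.076, 0.001], [-0.076, -0.997, -0.0], [0.001, -0.0, -1.0]]
force: [3.0, -0.8, 4.7]
gripper_width: 0.002
gripper_force: 2.5
```

The spring force of about 5 N at z 0.062 agrees with the plate being down by about 10 mm. Now I'll push gently towards tool +y.

Emit:
arm_command([
  {"hand": 0,"offset": [0,3,0],"dr": [0,0,0]},
  {"hand": 0,"offset": [0,6,0],"dr": [0,0,0]},
  {"hand": 0,"offset": [0,9,0],"dr": [0,0,0]},
  {"hand": 0,"offset": [0,12,0],"dr": [0,0,0]},
  {"hand": 0,"offset": [0,15,0],"dr": [0,0,0]},
  {"hand": 0,"offset": [0,18,0],"dr": [0,0,0]},
  {"hand": 0,"offset": [0,22,0],"dr": [0,0,0]},
  {"hand": 0,"offset": [0,26,0],"dr": [0,0,0]},
])

```text
t: 3.83
tool_pos: [0.4928, -0.0199, 0.0619]
tcp_rot: [[0.997, -0.076, 0.001], [-0.076, -0.997, 0.001], [0.001, -0.001, -1.0]]
force: [2.2, 3.8, 4.6]
gripper_width: 0.007
gripper_force: 2.5
```

Pushing with 3.8 N and sliding; on along the bar.

Emit:
arm_command([
  {"hand": 0,"offset": [0,5,0],"dr": [0,0,0]},
  {"hand": 0,"offset": [0,10,0],"dr": [0,0,0]},
  {"hand": 0,"offset": [0,15,0],"dr": [0,0,0]},
  {"hand": 0,"offset": [0,20,0],"dr": [0,0,0]},
  {"hand": 0,"offset": [0,25,0],"dr": [0,0,0]},
  {"hand": 0,"offset": [0,30,0],"dr": [0,0,0]},
  {"hand": 0,"offset": [0,35,0],"dr": [0,0,0]},
  {"hand": 0,"offset": [0,40,0],"dr": [0,0,0]},
])

```text
t: 4.5
tool_pos: [0.4896, -0.0598, 0.0619]
tcp_rot: [[0.997, -0.076, 0.0], [-0.076, -0.997, 0.001], [0.0, -0.001, -1.0]]
force: [2.6, 3.3, 5.1]
gripper_width: 0.002
gripper_force: 2.5
```

Emit:
arm_command([
  {"hand": 0,"offset": [0,5,0],"dr": [0,0,0]},
  {"hand": 0,"offset": [0,10,0],"dr": [0,0,0]},
  {"hand": 0,"offset": [0,15,0],"dr": [0,0,0]},
  {"hand": 0,"offset": [0,20,0],"dr": [0,0,0]},
  {"hand": 0,"offset": [0,25,0],"dr": [0,0,0]},
  {"hand": 0,"offset": [0,30,0],"dr": [0,0,0]},
  {"hand": 0,"offset": [0,35,0],"dr": [0,0,0]},
  {"hand": 0,"offset": [0,40,0],"dr": [0,0,0]},
])

```text
t: 5.17
tool_pos: [0.4865, -0.0997, 0.0618]
tcp_rot: [[0.997, -0.076, 0.0], [-0.076, -0.997, 0.001], [0.0, -0.001, -1.0]]
force: [1.6, 2.7, 4.4]
gripper_width: 0.007
gripper_force: 2.6
```

```bash
python3 go.py .484 -.134 .0618
```

```text
5.1667 [ 0.4865 -0.0997  0.0618] F [1.6 2.7 4.4] w 0.006531915174982089 off [ 0.1 34.4 -0. ] dr [-0.001 -0.     0.   ]
```

Emit:
arm_command([
  {"hand": 0,"offset": [0,4,0],"dr": [0,0,0]},
  {"hand": 0,"offset": [0,8,0],"dr": [0,0,0]},
  {"hand": 0,"offset": [0,12,0],"dr": [0,0,0]},
  {"hand": 0,"offset": [0,16,0],"dr": [0,0,0]},
  {"hand": 0,"offset": [0,20,0],"dr": [0,0,0]},
  {"hand": 0,"offset": [0,24,0],"dr": [0,0,0]},
  {"hand": 0,"offset": [0,27,0],"dr": [0,0,0]},
  {"hand": 0,"offset": [0,29,0],"dr": [0,0,0]},
])

```text
t: 5.83
tool_pos: [0.4842, -0.1285, 0.0617]
tcp_rot: [[0.997, -0.076, -0.0], [-0.076, -0.997, 0.001], [-0.0, -0.001, -1.0]]
force: [-0.3, 3.6, 5.2]
gripper_width: 0.007
gripper_force: 2.6
```

Emit:
arm_command([
  {"hand": 0,"offset": [0,1,0],"dr": [0,0,0]},
  {"hand": 0,"offset": [0,2,0],"dr": [0,0,0]},
  {"hand": 0,"offset": [0,3,0],"dr": [0,0,0]},
  {"hand": 0,"offset": [0,4,0],"dr": [0,0,0]},
])

```text
t: 6.17
tool_pos: [0.4839, -0.1323, 0.0617]
tcp_rot: [[0.997, -0.076, -0.0], [-0.076, -0.997, 0.001], [-0.0, -0.001, -1.0]]
force: [1.6, 4.2, 5.0]
gripper_width: 0.003
gripper_force: 2.6
```

Emit:
arm_command([
  {"hand": 0,"offset": [0,1,0],"dr": [0,0,0]},
  {"hand": 0,"offset": [0,2,0],"dr": [0,0,0]},
  {"hand": 0,"offset": [0,3,0],"dr": [0,0,0]},
])

```text
t: 6.42
tool_pos: [0.4837, -0.1353, 0.0617]
tcp_rot: [[0.997, -0.076, -0.0], [-0.076, -0.997, 0.001], [-0.0, -0.001, -1.0]]
force: [0.6, 4.4, 6.2]
gripper_width: 0.007
gripper_force: 2.6
```

Emit:
arm_command([
  {"hand": 0,"offset": [0,1,0],"dr": [0,0,0]},
  {"hand": 0,"offset": [0,2,0],"dr": [0,0,0]},
  {"hand": 0,"offset": [0,2,0],"dr": [0,0,0]},
])

```text
t: 6.67
tool_pos: [0.4835, -0.1374, 0.0617]
tcp_rot: [[0.997, -0.076, -0.0], [-0.076, -0.997, 0.001], [-0.0, -0.001, -1.0]]
force: [0.8, 3.1, 4.5]
gripper_width: 0.004
gripper_force: 2.6
```

Emit:
arm_command([
  {"hand": 0,"offset": [0,1,0],"dr": [0,0,0]},
  {"hand": 0,"offset": [0,2,0],"dr": [0,0,0]},
  {"hand": 0,"offset": [0,3,0],"dr": [0,0,0]},
])

```text
t: 6.92
tool_pos: [0.4833, -0.1402, 0.0617]
tcp_rot: [[0.997, -0.076, -0.0], [-0.076, -0.997, 0.001], [-0.0, -0.001, -1.0]]
force: [0.9, 8.9, 5.8]
gripper_width: 0.003
gripper_force: 5.7
```

Emit:
arm_command([
  {"hand": 0,"offset": [0,1,0],"dr": [0,0,0]},
  {"hand": 0,"offset": [0,1.5,0],"dr": [0,0,0]},
  {"hand": 0,"offset": [0,1.5,0],"dr": [0,0,0]},
])

```text
t: 7.17
tool_pos: [0.4833, -0.1403, 0.0617]
tcp_rot: [[0.997, -0.076, -0.0], [-0.076, -0.997, 0.004], [-0.0, -0.004, -1.0]]
force: [1.5, 16.5, 7.6]
gripper_width: 0.006
gripper_force: 10.3
```

```bash
python3 - <<'E'
from plant import optics
import cv2
p=optics.snapshot('wrist'); cv2.imwrite('pics/wrist4.png',p['color'][:,:,::-1])
E
```

```text
(no output)
```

View pics/wrist4.png

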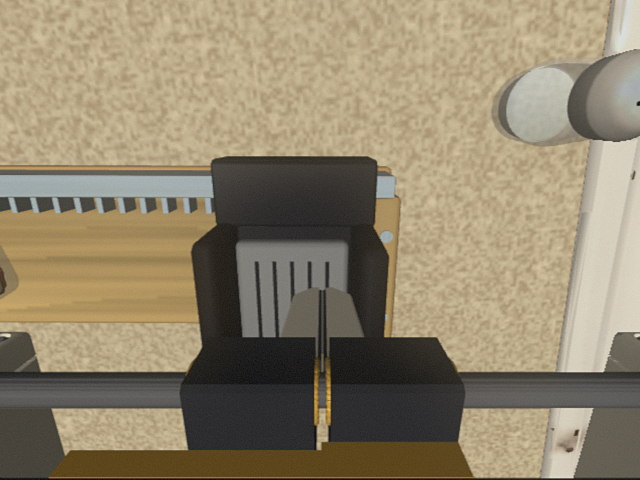

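The stop stands at the end block (the wall at columns 355–385 is over the block) and the force rose to 16 N without motion, so it's home. I'll relieve the side load slightly, then lift straight up.

Emit:
arm_command([
  {"hand": 0,"offset": [0,-1,0],"dr": [0,0,0]},
  {"hand": 0,"offset": [0,-1,-4],"dr": [0,0,0]},
  {"hand": 0,"offset": [0,-1,-10],"dr": [0,0,0]},
  {"hand": 0,"offset": [0,-1,-18],"dr": [0,0,0]},
  {"hand": 0,"offset": [0,-4,-35],"dr": [0,0,0]},
  {"hand": 0,"offset": [0,-5,-65],"dr": [0,0,0]},
  {"hand": 0,"offset": [0,-5,-100],"dr": [0,0,0]},
  {"hand": 0,"offset": [0,-5,-140],"dr": [0,0,0]},
])

```text
t: 7.88
tool_pos: [0.4826, -0.137, 0.2022]
tcp_rot: [[0.997, -0.076, -0.002], [-0.076, -0.997, 0.001], [-0.002, -0.0, -1.0]]
force: [1.0, 0.3, -0.3]
gripper_width: 0.002
gripper_force: 0.0
```

Emit:
arm_command([
  {"hand": 0,"offset": [0,0,0],"dr": [0,0,0]},
  {"hand": 0,"offset": [0,0,0],"dr": [0,0,0]},
  {"hand": 0,"offset": [0,0,0],"dr": [0,0,0]},
  {"hand": 0,"offset": [0,0,0],"dr": [0,0,0]},
])

```text
t: 8.22
tool_pos: [0.4831, -0.1371, 0.2002]
tcp_rot: [[0.997, -0.076, -0.002], [-0.076, -0.997, 0.001], [-0.002, -0.0, -1.0]]
force: [-0.4, -0.4, 0.1]
gripper_width: 0.006
gripper_force: 0.0
```

```bash
python3 - <<'E'
from plant import optics
import cv2
p=optics.snapshot('wrist'); cv2.imwrite('pics/wrist5.png',p['color'][:,:,::-1])
p=optics.snapshot('scene'); cv2.imwrite('pics/scene5.png',p['color'][:,:,::-1])
E
```

```text
(no output)
```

View pics/wrist5.png

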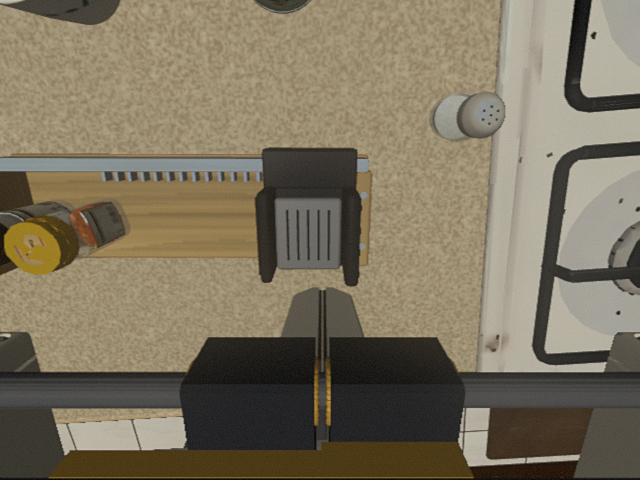

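View pics/scene5.png

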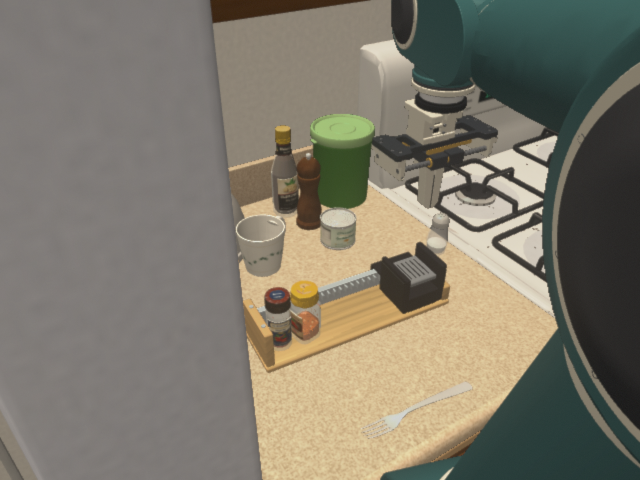

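The wrist view shows the stop at the block, with the plate centred at column 308. That is about 128 mm of travel against 127 mm expected, and no shift from where it was under load. In the scene view both jars and the surrounding things stand as before.

```bash
python3 -c "
from plant import hand_in
print(hand_in())"
```

```text
the job is handed in; nothing more can be done
None
```

The stop is fully home against the end block with the release let go, and the last pictures show both jars and the things round the rail where they were; the job took about 8 s and is handed in.

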